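# Set the bench magnifier over the brake lever

### The arm

A 6-joint arm with a two-finger parallel gripper is mounted at the origin on a cart in front of the work surface, level with it; the furniture and walls round the work are solid. World frame = base frame: x ahead of the robot, y to its left, z up, the work surface at z = 0. Lengths are in mm, angles in rad, forces in N, time in s.
With the tool pointing down it reaches from about 375 to 975 mm from the base axis. Payload 3.8 kg.
Tool frame: the origin (TCP) lies at the very end of the fingers, on their centre line; the grasp point (between the pads) lies 19 mm behind it; z points along the fingers, y is the line along which they close (so a half turn about z gives the same grasp; the last joint's range is limited). The gripper opens to 88 mm and grips with 3 to 60 N. Pads are 18 mm wide; open, the fingers measure 123 mm over their backs; the gripper's body (75 mm by 187 mm) begins 45 mm behind the grasp point.
Start: joints at [-1.154, 0.264, 1.604, -0, 1.274, -0.037], TCP at [295.903, -606.679, 238.706] pointing down, gripper open.
Joint ranges: [-2.63, 2.63], [-0.94, 2.18], [0.31, 2.57], [-1.31, 4.45], [0, 2.66], [-2.55, 2.55]. Speed limits (rad/s): [2.57, 2.57, 3.14, 3.14, 3.14, 3.14].

### API

Orientations are given as [roll, pitch, yaw] about the fixed x, y, z axes, in that order (R = Rz(yaw) Ry(pitch) Rx(roll)).
In Python, from rig import ctrl, vision, ticket gives the robot as it stands.
- The arm moves only by the tool play_rows, never from a script. Its argument "commands" is text: rows parted by semicolons, each of 7 numbers parted by spaces: the closure, from -1 (fully open) to 1 (shut), then the shift along the tool's x, y, z in mm, then the turn, a rotation vector about the tool's x, y, z in rad. In form: gripper x y z rx ry rz; .... A call has 1 to 20 rows; each row is the pose to reach, as a shift and turn from the pose commanded when the call began, along the tool's axes at that moment; what a row does not reach only later rows make up. A row lasts 1/10 s, in which the tool goes at most 50 mm and 8.59 degrees, less where a joint would pass 70% of its speed; a pose out of reach is approached as far as the arm can. A call with a gripper value outside its range is refused whole. The fingers move at their own pace and stop on an object; "newtons" is the grip in N (left out, the last holds). Time passes only in rows, so rows that repeat a pose let the fingers close. It gives the time, the measured TCP pose, the force, the opening and the grip force at its end, in the units of the state.
- ctrl.get_state(): the state, without advancing time (a new reading comes with each control period).
- vision.get_image(name): name is "side" or "top" or "wrist"; returns a dict with "color" (420x560x3 uint8, red, green, blue), "fov_y" (degrees; the focal length in pixels is half the picture's height over the tangent of half this angle, whatever the lens; pixels are square), "cx", "cy" (the principal point, pixels), "world_from_camera" (4x4, takes a point from camera to world coordinates); the wrist camera has in their place "mount" (4x4, takes a point from camera to tool coordinates, whose origin is the TCP and whose axes are the flange's). Camera axes: x right, y down, z forward; pixel columns grow to the right and rows downward; lengths in mm; the calibration is good to about 2 mm. A picture is of the moment at which its call begins: read the wrist's pose just before it. There is no depth.
- ticket.hand_in(): hands the job in; it is judged then, once.
The state is a dict: "time": time; "q": joint angles; "qvel": joint speeds; "tau": joint torques, N m; "ee_pos": TCP position; "eef_rot": TCP orientation; "contact_force": force on the tool from outside, world axes, zero at the start; "torque": the same for the moment, N m; "opening": opening from 0.0 (shut) to 1.0 (fully open); "grip_force": force on a finger pad.
Only numpy, scipy, OpenCV 4.12 (cv2) and the standard library are available. Lean on these libraries where they do the work, as an engineer would, in place of code of your own. Each camera call takes 0.05 s, during which the arm holds its last target. There are 200 camera calls.

### The job

Get the bench magnifier ready for inspecting the brake lever that lies beside it. First flip its lens cover up and right back past upright so that it stays open on its own, then push the swing arm round until the lens is centred over the middle of the brake lever, and leave it there. The brake lever and the pedal beside the magnifier must stay where they lie.

Things in the scene. Friction and masses are not known exactly. Their poses are not given: they have to be found in the camera images.
- post_top (a point): Point on the magnifier's vertical swivel axis, 135 mm above the worktop. Fixed to the worktop: round grey foot 132 mm across, steel column 22 mm thick, grey swivel head 42 mm across, its stud 165 mm high, a black friction screw out to 46 mm behind. A horizontal aluminium arm (16 mm wide, 12 mm high) runs to the lens ring. Axes: x roughly away from the robot, z up.
- swing_arm (a joint): Angle of the swing arm about the vertical axis through post_top, rad, anticlockwise from above positive, range -1.2 to 1.2; at 0 it points along post_top's -x. Stiff friction: about 0.5 N m (2.5 N at the lens ring) turns it, and it stays where it is left.
- lens_centre (a point): Centre of the round lens at the arm's end, 200 mm from the swivel axis, 135 mm above the worktop. Grey metal ring round it: 92 mm outer diameter, 20 mm high (125 to 145 mm above the worktop), can be pushed from outside. Axes turn with the arm: x points back to the swivel axis, z up. Below the ring only the flat parts (24 mm high at most) lie on the worktop.
- lens_cover (a joint): Opening angle of the black lens cover, rad: 0 shut flat on the lens ring, 1.57 upright, 2.0 fully back against its stop, leaning towards the post. No spring: let go below about 1.5 it falls shut, beyond about 1.7 it falls back and stays open.
- cover_pin (a point): Middle of the cover's horizontal hinge pin, on the post side of the ring, 48 mm from the lens centre (152 mm from the swivel axis), 147.5 mm above the worktop; the pin runs square to the arm. Axes turn with the arm: x points to the swivel axis, y along the pin, z up.
- cover_tab (a point): Where to pinch or lift the cover's straight tab (12 mm wide along the pin, 10 mm thick). The cover is a black disc 93 mm across, 4 mm thick; the tab sticks out 37 mm from its edge, away from the post. This point is 118 mm from the pin and 14 mm short of the tab's end; shut, 149.5 mm above the worktop. Opening, it swings up and over towards the post, 265 mm high when upright.
- lever_mid (a point): Middle of the length and width of the black bicycle brake lever lying loose on the worktop (113 x 76 x 24 mm overall: a curved blade with a clamp ring at one end), 10 mm above the worktop. It lies left or right of the lens, 200 mm (within 10 mm) from the swivel axis, so the lens can be swung over it.
- pedal_mid (a point): Middle of the length and width of the black bicycle pedal (168 x 85 x 22 mm, cage with a steel spindle) lying loose on the worktop on the other side of the lens, 11 mm above the worktop. Not part of the job.

How it is judged (in metres and radians):
On the way, in this order (a step that is already met when the one before it is completed fails the run):
1. the lens cover stands open past upright by itself (value of joint lens_cover above 1.75 rad and contact force between the fingers and lens_cover below 0.05 N), for 0.2 s.
2. the lens is centred over the brake lever (horizontal distance between lens_centre and lever_mid below 0.02 m), for 0.2 s.
At the end, for the whole second after the job is handed in: The cover is open beyond 1.75 rad and at rest, the lens centre is within 20 mm horizontally of the middle of the brake lever, the arm is at rest, and lever and pedal lie within 15 mm of where they were (value of joint lens_cover above 1.75 rad and horizontal distance between lens_centre and lever_mid below 0.02 m and velocity of joint swing_arm between -0.03 and 0.03 rad/s and velocity of joint lens_cover between -0.1 and 0.1 rad/s); the robot touches nothing.
It fails at once if the brake lever is moved by more than 15 mm (distance of lever_mid from where it was at the start of the episode above 0.015 m).
It fails at once if the pedal is moved by more than 15 mm (distance of pedal_mid from where it was at the start of the episode above 0.015 m).
It also fails if it takes over 64 s, if anything falls off the work surface, if the arm or the gripper's body presses on something with over 40 N, if the wrist force passes 120 N, or if a joint passes its speed limit or range.

## Working session

There is one attempt and no reset: what is moved stays moved. The work goes in short steps, Python scripts to look and compute and a tool call to move; the robot and the scene stay as the last step left them, time stands still between calls to the robot, and variables do not carry over. Pictures are saved under pics/ and viewed, at most 10 in all, crops included, and the job is handed in when it is done.

Besides the shell and the picture viewer there is one more tool, called after "Emit:" as name(argument=value, ...), one argument or row to a line, values as JSON. play_rows: Moves the arm, as the interface text tells. Its arguments: {"type":"object","properties":{"commands":{"type":"string"},"newtons":{"type":"number"}},"required":["commands"]}

```bash
mkdir -p pics; ls
cat > h.py <<'E'
import numpy as np,cv2
from rig import ctrl,vision,ticket
from scipy.spatial.transform import Rotation as R
def cam(im):
    f=im["color"].shape[0]/2/np.tan(np.radians(im["fov_y"])/2)
    return f,im["cx"],im["cy"]
def ray(im,u,v,T=None):
    T=np.array(im["world_from_camera"]) if T is None else T
    f,cx,cy=cam(im); d=T[:3,:3]@np.array([(u-cx)/f,(v-cy)/f,1]); return T[:3,3],d
def onz(im,u,v,z,T=None):
    o,d=ray(im,u,v,T); return o+d*(z-o[2])/d[2]
def proj(im,p,T=None):
    T=np.array(im["world_from_camera"]) if T is None else T
    f,cx,cy=cam(im); c=T[:3,:3].T@(np.array(p)-T[:3,3]); return c[:2]/c[2]*f+[cx,cy]
E
python3 - <<'E'
from h import *
ims=[vision.get_image(n) for n in("top","side")]
for n,i in zip(("top","side"),ims):
    cv2.imwrite(f"pics/{n}0.png",i["color"][:,:,::-1]); print(n,cam(i),np.round(i["world_from_camera"],3))
    np.save(f"{n}0.npy",i,allow_pickle=True)
print(ctrl.get_state())
E
```

```text
pics
top (np.float64(445.62958832885624), 281.69317344715114, 205.25072895253953) [[-1.00000e-03 -9.93000e-01  1.16000e-01  4.75991e+02]
 [-1.00000e+00 -1.00000e-03 -1.90000e-02  2.12789e+02]
 [ 1.90000e-02 -1.16000e-01 -9.93000e-01  9.67164e+02]
 [ 0.00000e+00  0.00000e+00  0.00000e+00  1.00000e+00]]
side (np.float64(386.694560605139), 281.2759890854157, 207.76014183119926) [[-9.42000e-01 -1.44000e-01  3.02000e-01  2.94169e+02]
 [-3.34000e-01  4.65000e-01 -8.20000e-01  8.78927e+02]
 [-2.20000e-02 -8.74000e-01 -4.86000e-01  5.33361e+02]
 [ 0.00000e+00  0.00000e+00  0.00000e+00  1.00000e+00]]
{'time': 0.1, 'q': array([-1.15385409e+00,  2.64691092e-01,  1.60523253e+00, -3.88627605e-05,
        1.27371410e+00, -3.68990030e-02]), 'qvel': array([-0.00063204, -0.00286352, -0.00113311,  0.00181998, -0.00056382,
        0.00159845]), 'tau': array([ 2.42922260e-04, -5.03616071e+01, -3.58072257e+01,  7.31449993e-02,
        2.33119883e-02, -5.85675730e-05]), 'ee_pos': array([ 295.65972868, -606.08378045,  237.50622051]), 'eef_rot': array([-3.13954760e+00, -3.83321787e-05,  4.53852610e-01]), 'contact_force': array([-0.46690807,  0.20432338, -0.01504644]), 'torque': array([-0.00125951, -0.00624847, -0.01312522]), 'grip_force': 0.0, 'opening': 0.9987864192817596}
```

View pics/top0.png

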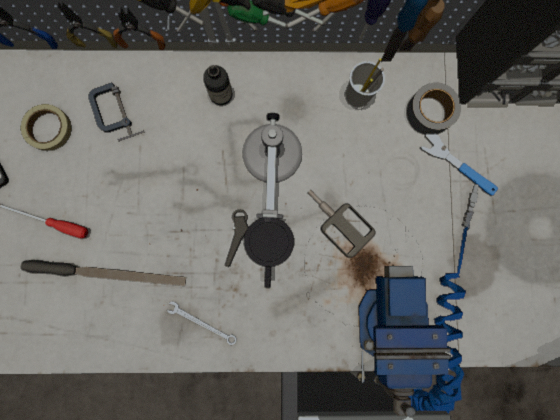

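View pics/side0.png

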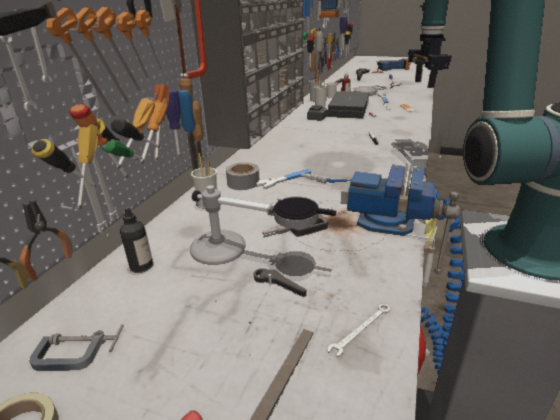

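Run:
```python
from h import *
t=np.load("top0.npy",allow_pickle=True).item();s=np.load("side0.npy",allow_pickle=True).item()
a=cv2.resize(t["color"][190:300,200:310],None,fx=5.4,fy=5.4,interpolation=2)[:590,:,::-1]
b=cv2.resize(s["color"][180:320,180:350],None,fx=4,fy=4,interpolation=2)[:,:,::-1]
cv2.imwrite("pics/tz.png",a);cv2.imwrite("pics/sz.png",b)
for n,u,v,z in[("swivel head",272,132,165),("foot",272.5,152.5,5),("lens cov",269.5,242,150),("tabend",268,287,150),("lever",239,214,10),("lever",228,265,10)]: print(n,onz(t,u,v,z).round(1))
# black mask in each
for nm,im,(x0,y0,x1,y1) in(("top",t,(215,200,300,295)),("side",s,(245,262,320,300))):
    g=cv2.cvtColor(im["color"],cv2.COLOR_RGB2GRAY)[y0:y1,x0:x1]
    m=(g<65).astype(np.uint8)
    for c in cv2.findContours(m,0,2)[0]:
        if cv2.contourArea(c)>80:
            c=c[:,0]+[x0,y0]; z=10 if nm=="side" else 10
            w=np.array([onz(im,*p,z)[:2] for p in c],np.float32)
            print(nm,len(c),c.min(0),c.max(0),cv2.minAreaRect(w))
```

```text
swivel head [706.3 214.8 165. ]
foot [705.8 214.1   5. ]
lens cov [504.1 219.2 150. ]
tabend [423.1 221.7 150. ]
lever [569.1 286.   10. ]
lever [460.3 308.3  10. ]
top 206 [226 210] [293 287] ((493.6920471191406, 242.86276245117188), (140.198486328125, 149.95245361328125), 78.40238189697266)
side 51 [272 279] [305 295] ((496.5713806152344, 303.5069885253906), (14.191012382507324, 81.80400848388672), 76.05493927001953)
```

View pics/tz.png

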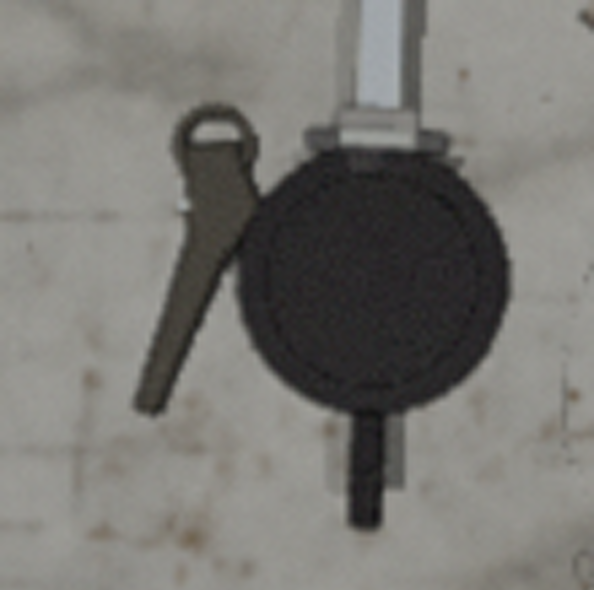

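View pics/sz.png

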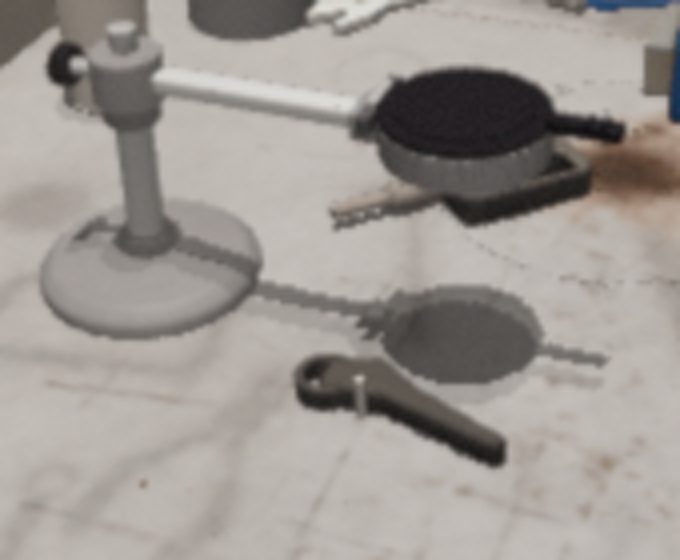

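Run:
```python
from h import *
t=np.load("top0.npy",allow_pickle=True).item();s=np.load("side0.npy",allow_pickle=True).item()
P=np.array([(295,378),(305,360),(335,354),(380,358),(505,437),(505,455),(497,466),(440,445),(400,420),(310,408)])/4+180
Q=np.array([(175,150),(190,108),(215,102),(245,112),(258,150),(262,190),(220,280),(165,412),(135,405),(185,230)])/5.4+[200,190]
ax=np.array([706,214.5])
for n,im,p in(("s",s,P),("t",t,Q)):
    w=np.array([onz(im,*q,10)[:2] for q in p],np.float32); r=cv2.minAreaRect(w)
    print(n,w.round().tolist(),r,np.linalg.norm(np.array(r[0])-ax), ((w.min(0)+w.max(0))/2), np.ptp(w,axis=0))
o,d=ray(t,200+248/5.4,190)
# pedal
print([onz(t,u,v,11).round() for u,v in[(309,191),(350,257),(375,238)]])
# lens cover centre from zoom circle
print(onz(t,200+374/5.4,190+280/5.4,149.5), onz(t,200+366/5.4,190+528/5.4,150),onz(t,200+378/5.4,190+135/5.4,147))
S=lambda x,y,z:onz(s,x/4+180,y/4+180,z).round(1)
print(S(122,30,165),S(465,112,149.5),S(622,130,149.5),S(385,110,135))
```

```text
s [[578.0, 289.0], [579.0, 273.0], [565.0, 264.0], [541.0, 259.0], [459.0, 300.0], [455.0, 312.0], [456.0, 321.0], [488.0, 315.0], [513.0, 304.0], [561.0, 309.0]] ((516.2738647460938, 288.2647705078125), (51.993404388427734, 127.51537322998047), 83.50945281982422) 203.5614103076852 [516.8026 290.2843] [123.90466   61.923645]
t [[561.0, 300.0], [578.0, 294.0], [580.0, 284.0], [576.0, 272.0], [561.0, 267.0], [545.0, 265.0], [509.0, 282.0], [458.0, 303.0], [460.0, 315.0], [529.0, 296.0]] ((518.01318359375, 287.7970275878906), (36.65745162963867, 124.05134582519531), 81.79258728027344) 201.77090324369652 [518.85297 290.01642] [122.67679  49.25769]
[array([619., 135.,  11.]), array([477.,  48.,  11.]), array([517.,  -7.,  11.])]
[504.41133586 219.60062183 149.5       ] [421.66670816 222.09361438 150.        ] [553.97596048 218.35965565 147.        ]
[701.3 217.8 165. ] [503.3 223.5 149.5] [423.4 217.9 149.5] [552.4 209.2 135. ]
```

```bash
cat >> h.py <<'E'
def rel(p0,r0,p,r):
    A=R.from_euler("xyz",r0); B=R.from_euler("xyz",r)
    return np.r_[A.inv().apply(np.array(p)-p0).round(1),(A.inv()*B).as_rotvec().round(3)]
E
python3 - <<'E'
from h import *
p0=[295.9,-606.7,238.7];r0=[3.1416,0,.4539]
for p,y in [([320,-560,380],.454),([480,-230,380],1.75),([436,221.5,320],3.117)]: print(rel(p0,r0,p,[3.1416,0,y]))
t=np.load("top0.npy",allow_pickle=True).item()
Q=np.array([(175,150),(190,108),(215,102),(245,112),(258,150),(262,190),(220,280),(165,412),(135,405),(185,230)])/5.4+[200,190]
w=np.array([onz(t,*q,10)[:2] for q in Q])
for a in range(-45,46,9):
    c,s=np.cos(np.radians(a)),np.sin(np.radians(a));M=np.array([[c,-s],[s,c]]);v=w@M
    print(a,np.ptp(v,axis=0).round(),(M@((v.min(0)+v.max(0))/2)).round())
E
```

```text
[  42.1  -31.4 -141.3   -0.    -0.    -0. ]
[ 330.6   -257.8   -141.3     -0.      -0.      -1.296]
[ 489.1   -682.9    -81.3      0.      -0.      -2.663]
-45 [112.  79.] [520. 296.]
-36 [119.  64.] [520. 297.]
-27 [122.  47.] [520. 297.]
-18 [123.  38.] [518. 294.]
-9 [124.  37.] [518. 288.]
0 [123.  49.] [519. 290.]
9 [118.  63.] [519. 292.]
18 [112.  76.] [519. 294.]
27 [103.  90.] [520. 294.]
36 [ 92. 102.] [520. 295.]
45 [ 79. 112.] [520. 296.]
```

Emit:
play_rows(
  commands="-1 42 -31 -141 0 0 0; -1 42 -31 -141 0 0 0; -1 42 -31 -141 0 0 0; -1 330 -258 -141 0 0 -1.3; -1 330 -258 -141 0 0 -1.3; -1 330 -258 -141 0 0 -1.3; -1 330 -258 -141 0 0 -1.3; -1 330 -258 -141 0 0 -1.3; -1 330 -258 -141 0 0 -1.3; -1 330 -258 -141 0 0 -1.3; -1 330 -258 -141 0 0 -1.3; -1 330 -258 -141 0 0 -1.3",
  newtons=8,
)

```text
time: 1.3
ee_pos: [480.2, -227.2, 379.3]
eef_rot: [-3.141, -0.001, 1.763]
contact_force: [-1.2, -0.5, 0.7]
opening: 1.001
grip_force: 0.0
```

Emit:
play_rows(
  commands="-1 448 39 0 0 0 -1.363; -1 448 39 0 0 0 -1.363; -1 448 39 0 0 0 -1.363; -1 448 39 0 0 0 -1.363; -1 448 39 0 0 0 -1.363; -1 448 39 0 0 0 -1.363; -1 448 39 0 0 0 -1.363; -1 448 39 0 0 0 -1.363; -1 448 39 0 0 0 -1.363; -1 448 39 0 0 0 -1.363; -1 448 39 60 0 0 -1.363; -1 448 39 110 0 0 -1.363; -1 448 39 110 0 0 -1.363; -1 448 39 110 0 0 -1.363",
)

```text
time: 2.7
ee_pos: [434.9, 216.3, 267.6]
eef_rot: [-3.139, -0.005, 3.116]
contact_force: [-0.5, 0.1, 0.8]
opening: 0.997
grip_force: 0.0
```

Run:
```python
from h import *
st=ctrl.get_state(); w=vision.get_image("wrist")
np.save("w1.npy",[w,st],allow_pickle=True)
print(st["ee_pos"],st["eef_rot"],st["q"].round(2)); print(np.round(w["mount"],3))
A=np.eye(4);A[:3,:3]=R.from_euler("xyz",st["eef_rot"]).as_matrix();A[:3,3]=st["ee_pos"];T=A@np.array(w["mount"])
im=w["color"][:,:,::-1].copy()
for p in([436,221.5,149.5],[422,222,149.5],[504,220,149.5],[554,218,147.5],[519,293,10]):
    q=proj(w,p,T);print(p,q.round(1)); cv2.circle(im,tuple(int(v) for v in q.round()),3,(0,0,255),1)
cv2.imwrite("pics/w1.png",im)
```

```text
[434.85999161 216.25079461 267.60657252] [-3.13916763 -0.00479954  3.11569371] [ 0.41 -0.11  1.96 -0.    1.31 -1.13]
[[-0.0000e+00 -9.6600e-01 -2.5800e-01  6.5836e+01]
 [ 1.0000e+00 -0.0000e+00  1.0000e-03 -4.6200e-01]
 [-1.0000e-03 -2.5800e-01  9.6600e-01 -1.4597e+02]
 [ 0.0000e+00  0.0000e+00  0.0000e+00  1.0000e+00]]
[436, 221.5, 149.5] [284.5 207.9]
[422, 222, 149.5] [284.7 191.3]
[504, 220, 149.5] [284.4 282.7]
[554, 218, 147.5] [283.3 330.9]
[519, 293, 10] [338.6 242.3]
```

View pics/w1.png

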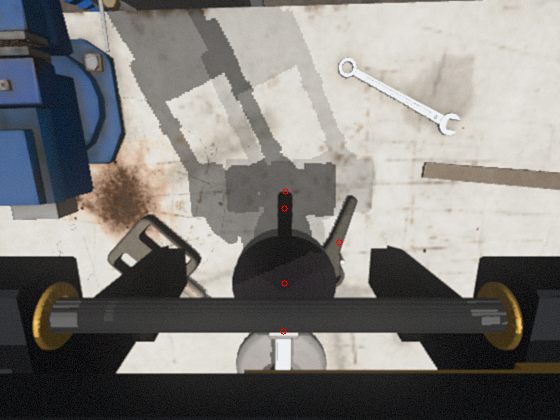

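Emit:
play_rows(
  commands="-1 -2 5 40 0 0 0; -1 -2 5 80 0 0 0; -1 -2 5 110 0 0 0; -1 -2 5 130 0 0 0; -1 -2 5 137 0 0 0; -1 -2 5 137 0 0 0; -1 -2 5 137 0 0 0",
)

```text
time: 3.45
ee_pos: [440.4, 223.1, 135.3]
eef_rot: [3.14, 0.004, 3.116]
contact_force: [-0.3, -0.6, 0.4]
opening: 1.003
grip_force: 0.0
```

Emit:
play_rows(
  commands="-1 3 -1 3 0 0 0; -1 3 -1 3 0 0 0; -1 3 -1 3 0 0 0; -1 3 -1 3 0 0 0",
)

```text
time: 3.85
ee_pos: [435.5, 221.6, 130.1]
eef_rot: [3.141, 0.001, 3.117]
contact_force: [0.6, -0.3, -0.8]
opening: 1.003
grip_force: 0.0
```

Emit:
play_rows(
  commands="1 0 0 0 0 0 0; 1 0 0 0 0 0 0; 1 0 0 0 0 0 0; 1 0 0 0 0 0 0; 1 0 0 0 0 0 0; 1 0 0 0 0 0 0; 1 0 0 0 0 0 0; 1 0 0 0 0 0 0; 1 0 0 0 0 0 0; 1 0 0 0 0 0 0; 1 0 0 0 0 0 0; 1 0 0 0 0 0 0",
  newtons=8,
)

```text
time: 5.05
ee_pos: [435.3, 221.6, 129.7]
eef_rot: [3.141, 0.0, 3.117]
contact_force: [-0.5, -0.6, -0.0]
opening: 0.133
grip_force: 8.0
```

Emit:
play_rows(
  commands="1 -0.2 0 -6 0 0 0; 1 -1 0 -12 0 0 0; 1 -3 0 -23 0 0 0; 1 -6 0 -35 0 0 0; 1 -10 0 -46 0 0 0; 1 -15 0 -56 0 0 0; 1 -22 0 -66 0 0 0; 1 -29 0 -75.5 0 0 0; 1 -37 0 -84 0 0 0; 1 -46 0 -92 0 0 0; 1 -56 0 -98 0 0 0; 1 -66 0 -104 0 0 0; 1 -77 0 -109 0 0 0; 1 -77 0 -109 0 0 0; 1 -77 0 -109 0 0 0",
)

```text
time: 6.55
ee_pos: [512.7, 219.3, 238.3]
eef_rot: [-3.141, -0.0, 3.116]
contact_force: [0.2, -2.6, -2.0]
opening: 0.135
grip_force: 8.0
```

Emit:
play_rows(
  commands="1 -11 0 -3.5 0 0 0; 1 -23 0 -6 0 0 0; 1 -34.5 0 -7 0 0 0; 1 -46 0 -7 0 0 0; 1 -58 0 -6 0 0 0; 1 -70 0 -4 0 0 0; 1 -79 0 -1 0 0 0; 1 -79 0 -1 0 0 0; 1 -79 0 -1 0 0 0; -1 -79 0 -1 0 0 0; -1 -79 0 -1 0 0 0; -1 -79 0 -1 0 0 0; -1 -79 0 -1 0 0 0; -1 -79 0 -1 0 0 0; -1 -79 0 -1 0 0 0; -1 -79 0 -1 0 0 0; -1 -79 0 -1 0 0 0; -1 -79 0 -1 0 0 0",
)

```text
time: 8.35
ee_pos: [591.2, 217.6, 239.6]
eef_rot: [-3.142, -0.0, 3.117]
contact_force: [0.1, -0.5, -0.4]
opening: 0.926
grip_force: 0.0
```

Run:
```python
from h import *
s=vision.get_image("side"); cv2.imwrite("pics/s2.png",cv2.resize(s["color"][100:320,150:370],None,fx=2.7,fy=2.7)[:,:,::-1])
```

```text
(no output)
```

View pics/s2.png

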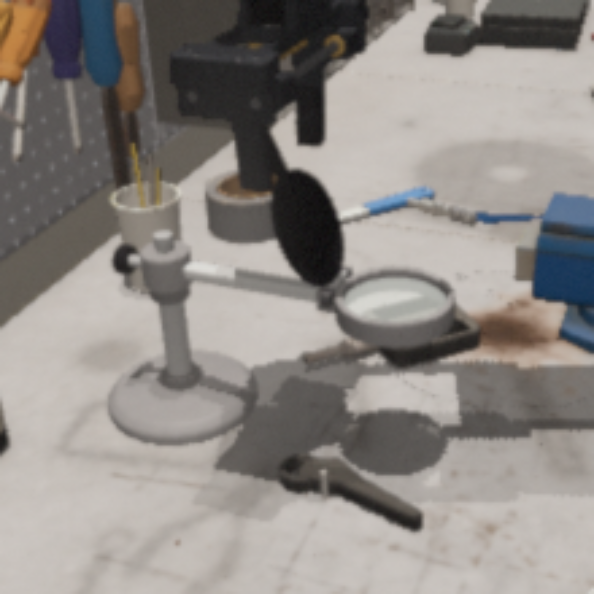

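Emit:
play_rows(
  commands="-1 0 0 -30 0 0 0; -1 0 0 -70 0 0 0; -1 0 0 -100 0 0 0; 1 30 -30 -100 0 0 0; 1 60 -62 -100 0 0 0; 1 93 -95 -100 0 0 0; 1 93 -95 -100 0 0 0; 1 93 -95 -100 0 0 0; 1 93 -95 -60 0 0 0; 1 93 -95 -20 0 0 0; 1 93 -95 20 0 0 0; 1 93 -95 60 0 0 0; 1 93 -95 95 0 0 0; 1 93 -95 118 0 0 0; 1 93 -95 118 0 0 0; 1 93 -95 118 0 0 0; 1 93 -95 118 0 0 0",
)

```text
time: 10.1
ee_pos: [497.9, 125.7, 123.5]
eef_rot: [3.141, 0.003, 3.117]
contact_force: [0.1, -0.7, 0.7]
opening: 0.007
grip_force: 0.0
```

Run:
```python
from h import *
t=vision.get_image("top");s=vision.get_image("side"); a=cv2.resize(t["color"][110:310,190:340],None,fx=2.6,fy=2.6)
b=cv2.resize(s["color"][130:330,170:320],None,fx=2.6,fy=2.6)
cv2.imwrite("pics/t3.png",np.hstack([a,b])[:,:,::-1]);print(ctrl.get_state()["ee_pos"])
```

```text
[497.77827936 125.51946336 123.76955772]
```

View pics/t3.png

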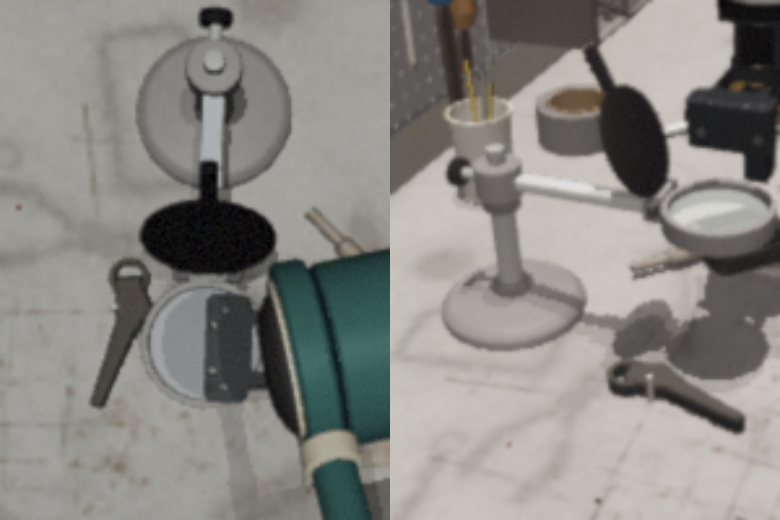

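Emit:
play_rows(
  commands="1 1 12 0 0 0 0; 1 2 22 0 0 0 0; 1 2 28 0 0 0 0; 1 2.5 33 0 0 0 0.01; 1 4 38 0 0 0 0.03; 1 5 43 0 0 0 0.055; 1 6 47 0 0 0 0.075; 1 7 52 0 0 0 0.1; 1 8 57 0 0 0 0.125; 1 9 63 0 0 0 0.15; 1 10 68.5 0 0 0 0.175; 1 10.5 74 0 0 0 0.2; 1 10.8 79 0 0 0 0.225; 1 11 84.5 0 0 0 0.25; 1 11.4 90 0 0 0 0.275; 1 11.4 94 0 0 0 0.293; 1 11.3 97 0 0 0 0.307; 1 11.2 97 0 0 0 0.307; 1 11.2 97 0 0 0 0.307",
)

```text
time: 12.1
ee_pos: [486.9, 222.5, 121.5]
eef_rot: [3.141, -0.001, 2.81]
contact_force: [0.2, 0.2, 0.1]
opening: 0.005
grip_force: 0.0
```

Run:
```python
from h import *
t=vision.get_image("top");s=vision.get_image("side"); a=cv2.resize(t["color"][110:310,190:340],None,fx=2.6,fy=2.6)
b=cv2.resize(s["color"][130:330,170:320],None,fx=2.6,fy=2.6)
np.save("t4.npy",t,allow_pickle=True);np.save("s4.npy",s,allow_pickle=True)
cv2.imwrite("pics/t4.png",np.hstack([a,b])[:,:,::-1]);print(ctrl.get_state()["ee_pos"])
```

```text
[486.86156751 222.35562587 121.47154697]
```

View pics/t4.png

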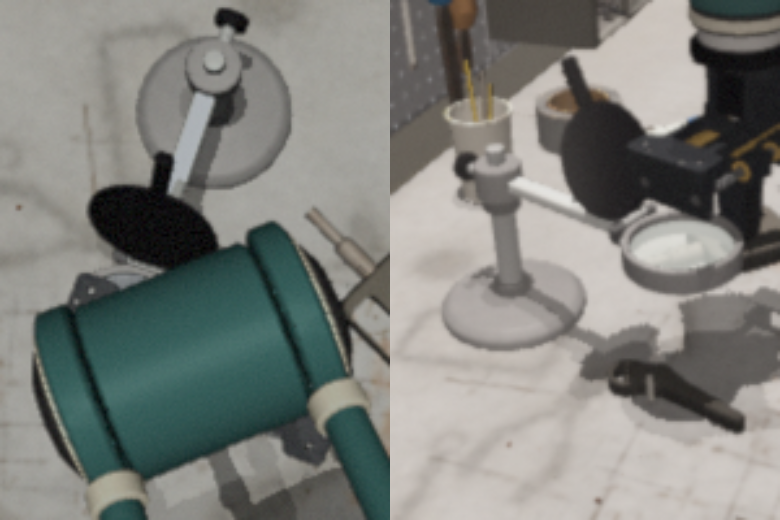

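Run:
```python
from h import *
s=np.load("s4.npy",allow_pickle=True).item();t=np.load("t4.npy",allow_pickle=True).item()
S=lambda x,y,z:onz(s,(x-390)/2.6+170,y/2.6+130,z).round(1)
print("old",S(718,217,145),"new",S(684,244,145))
ax=np.array([706,214.5])
print(S(628,238,135)-[706,214.5,135])
# arm edges in top (bright aluminium) at z=141
g=cv2.cvtColor(t["color"],cv2.COLOR_RGB2HSV)
for v in(150,156,162,168,174,180):
    r=t["color"][v,250:285].astype(int).min(1); b=np.where(r>165)[0]+250
    if len(b): 
        p=onz(t,(b[0]+b[-1])/2,v,141);print(v,b[0],b[-1],p.round(1),np.arctan2(p[1]-ax[1],ax[0]-p[0]).round(3))
```

```text
old [499.2 237.3 145. ] new [511.1 282.9 145. ]
[-145.4   57.6    0. ]
150 264 270 [678.1 224.3 141. ] 0.339
156 262 268 [666.5 228.1 141. ] 0.331
162 260 266 [655.  231.8 141. ] 0.327
168 258 264 [643.4 235.5 141. ] 0.324
174 258 262 [632.  237.4 141. ] 0.299
180 256 256 [620.5 244.8 141. ] 0.341
```

Emit:
play_rows(
  commands="1 1 4 0 0 0 0.02; 1 2 8 0 0 0 0.04; 1 3 11.5 0 0 0 0.055; 1 3.3 14.2 0 0 0 0.065; 1 3.3 14.2 0 0 0 0.065; 1 3.3 14.2 0 0 0 0.065; 1 3 0 0 0 0 0.065; 1 3 -30 0 0 0 0.065; 1 3 -60 0 0 0 0.065; 1 3 -100 0 0 0 0.065; 1 3 -100 -50 0 0 0.065; 1 3 -140 -100 0 0 0.065; 1 3 -190 -140 0 0 0.065; 1 3 -240 -140 0 0 0.065; 1 3 -240 -140 0 0 0.065; 1 3 -240 -140 0 0 0.065",
)

```text
time: 13.8
ee_pos: [406.1, -6.3, 263.5]
eef_rot: [3.141, 0.005, 2.741]
contact_force: [-0.2, 0.7, -1.2]
opening: 0.004
grip_force: 0.0
```

Run:
```python
from h import *
t=vision.get_image("top");s=vision.get_image("side"); a=cv2.resize(t["color"][110:310,190:340],None,fx=2.6,fy=2.6)
b=cv2.resize(s["color"][130:330,170:320],None,fx=2.6,fy=2.6)
np.save("t5.npy",t,allow_pickle=True);np.save("s5.npy",s,allow_pickle=True)
cv2.imwrite("pics/t5.png",np.hstack([a,b])[:,:,::-1]);print(ctrl.get_state()["ee_pos"])
ax=np.array([706,214.5])
for v in(150,156,162,168,174,180):
    r=t["color"][v,245:285].astype(int).min(1); b=np.where(r>165)[0]+245
    if len(b): 
        p=onz(t,(b[0]+b[-1])/2,v,141);print(v,b[0],b[-1],p.round(1),np.arctan2(p[1]-ax[1],ax[0]-p[0]).round(3))
```

```text
[406.16692533  -4.07126092 261.91054504]
150 269 269 [678.1 220.5 141. ] 0.213
156 261 266 [666.5 230.9 141. ] 0.394
162 261 263 [655.  233.7 141. ] 0.36
168 259 260 [643.4 238.3 141. ] 0.364
174 254 255 [631.9 247.7 141. ] 0.421
```

View pics/t5.png

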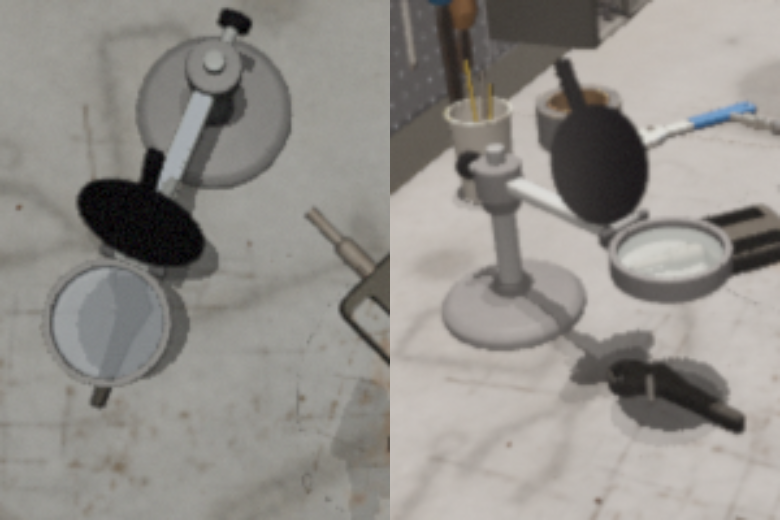

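Run:
```python
from h import *
t=np.load("t5.npy",allow_pickle=True).item();s=np.load("s5.npy",allow_pickle=True).item()
print(onz(t,190+108/2.6,110+322/2.6,143), onz(t,190+100/2.6,110+405/2.6,10))
p=onz(s,170+(672-390)/2.6,130+249/2.6,143);print(p)
t0=np.load("top0.npy",allow_pickle=True).item();d=cv2.absdiff(t["color"],t0["color"]).max(2)
print("pedal diff",(d[195:260,310:375]>60).sum())
```

```text
[519.39249312 289.23851082 143.        ] [458.63057461 307.286638    10.        ]
[518.28785648 289.09334522 143.        ]
pedal diff 0
```

```bash
python3 -c "
from rig import ticket; print(ticket.hand_in())"
```

```text
the job is handed in; nothing more can be done
None
```

The job is handed in: the cover stands open on its own, and the lens measures (519, 289) mm against my estimate of (517–520, 288–296) mm for the lever's middle, so at most about 7 mm off. The lever and pedal show no movement in the pictures, but the hand-in gave no verdict.

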